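# Load a collet chuck into the spindle of a tool-holder assembly fixture

## Task

Take the collet chuck (the tool holder with the hexagonal nut) out of the rack and load it into the spindle of the assembly fixture: taper down the bore, the two slots of its flange over the two drive dogs, pressed in until its pull stud snaps past the sprung balls inside and the flange sits fully home on the spindle face. The angle of the spindle is not measured, so turn the chuck under light pressure until it finds the dogs and do not force it down; leave the other holder in the rack.

Things in the scene. Friction and masses are not known exactly. Their poses are not given: they have to be found in the camera images.
- chuck_nut (a point): Centre of the collet chuck's hexagonal nut: 30 mm across flats, 26 mm high, its top 13 mm above this point; grip it here. Flange 46 mm dia, 22 mm high, underside 47 mm below this point; under it a taper 48 mm long (31 to 17 mm dia) and an 18 mm pull stud. z up the axis. Two flange slots, 16 mm wide, at +x and -x; nut flats face 0, 60 and 120 deg from x. About 0.55 kg.
- spindle_face (a point): Centre of the bore's mouth on the spindle face of the fixture, 95 mm above the bench, z up. On the face (72 mm dia) stand two opposite dogs, 14 mm wide, 11 mm high, 17 to 27 mm from the axis. The spindle with its dogs is turned about z by an UNMEASURED angle, up to 0.7 rad either way from this x axis (dogs towards +x and -x); it is stiff to turn (0.6 N m).
- fixture: The fixture: round grey housing on a 150x130 mm plate, fixed; origin on the bench under the spindle axis, axes as spindle_face. chuck_nut is 58 mm above the face with the flange on the dogs; slots drop over the dogs within about 0.05 rad; then sprung balls in the bore hold the stud at about 53 mm; some 8 to 16 N more snaps it home at 47 mm. Over 45 N before it is home would harm the spindle.
- mill_holder_body (a point): The other tool holder in the rack, to be left there: same shank, but a plain round body 39 mm dia, 40 mm high, with a small set screw in its side. This point is 42 mm above its flange's underside (20 mm below its top).
- rack: Grey sheet-metal rack, 90x250 mm, fixed; origin on the bench under its centre, z up. The holders hang, taper down, in two black rings 110 mm apart along its y, flange undersides 84 mm above the bench, tops at 144 to 146 mm, with 2 mm of play; taper and stud reach 66 mm below the flange, so lift the chuck out by that and then clear of the other holder's top. Either holder may be in either ring.

How it is judged:
At the end, for the whole second after the job is handed in: the collet chuck stands in the spindle, upright, at rest, its flange within 2 mm of the spindle face and its axis within 3 mm of the spindle axis (z of chuck_nut in the frame of spindle_face between 0.044 and 0.049 m and horizontal distance between chuck_nut and spindle_face below 0.003 m and angle between chuck_nut's own z axis and vertical below 0.03 rad and linear speed of chuck below 0.01 m/s); the robot touches nothing.
It fails at once if the chuck is forced down with more than 45 N on the spindle while it is not home (contact force between chuck and fixture above 45 N and z of chuck_nut in the frame of spindle_face above 0.0495 m).
It fails at once if the other holder is moved by more than 20 mm (distance of mill_holder_body from where it was at the start of the episode above 0.02 m).
It also fails if it takes over 58 s, if anything falls off the work surface, if the arm or the gripper's body presses on something with over 40 N, if the wrist force passes 120 N, or if a joint passes its speed limit or range.

## Robot

A 6-joint arm with a two-finger parallel gripper is mounted at the origin on the work surface; the furniture and walls round the work are solid. World frame = base frame: x ahead of the robot, y to its left, z up, the work surface at z = 0. Lengths are in m, angles in rad, forces in N, time in s.
With the tool pointing down it reaches from about 0.375 to 0.975 m from the base axis. Payload 3.8 kg.
Tool frame: the origin (TCP) lies at the very end of the fingers, on their centre line; the grasp point (between the pads) lies 19 mm behind it (bot.grip_depth is the distance from the TCP to the grasp point, in m); z points along the fingers, y is the direction in which the jaws open and shut (so a half turn about z gives the same grasp; the last joint's range is limited). The gripper opens to 85 mm and grips with 20 to 120 N. Pads are 22 mm wide; open, the fingers measure 114 mm over their backs; the gripper's body (76 mm by 85 mm) begins 54 mm behind the grasp point. The pads swing forward as they close: fully open they stand 13 mm farther back than shut.
Start: joints at [-1.25, 0.264, 1.604, -0, 1.274, -0.037], TCP at [0.236, -0.632, 0.231] pointing down, gripper open.
Joint ranges: [-2.63, 2.63], [-0.94, 2.18], [0.31, 2.57], [-1.31, 4.45], [0, 2.66], [-2.55, 2.55]. Speed limits (rad/s): [2.57, 2.57, 3.14, 3.14, 3.14, 3.14].

## Interface

Orientations are given as a rotation vector (axis times angle).
In Python, from workcell import bot, cams, job gives the robot as it stands.
- The arm moves only by the tool apply_moves, never from a script. Its argument "targets" is a list of rows, each an object of numbers: "dx", "dy", "dz": the shift along the tool's x, y, z in units of 30 mm (1.0 is 30 mm); "wx", "wy", "wz": the turn, a rotation vector about the tool's x, y, z in units of 6 degrees (1.0 is 6 degrees); "jaw": the opening, from 0 (shut) to 1 (fully open). In form: [{"dx": .., "dy": .., "dz": .., "wx": .., "wy": .., "wz": .., "jaw": ..}, ...]. A call has 1 to 5 rows; each row shifts and turns the commanded pose from where the row before left it, along the tool's axes as they then stand; what a row does not reach is not made up. A row lasts 1/10 s, in which the tool goes at most 50 mm and 8.59 degrees, less where a joint would pass 70% of its speed; a pose out of reach is approached as far as the arm can. A call is refused whole if a number of a shift passes 1 or a number of a turn 1, either way. A call with a gripper value outside its range is refused whole. The fingers move at their own pace and stop on an object; "newtons" is the grip in N (left out, the last holds). Time passes only in rows, so rows that do not move let the fingers close. It gives the time, the measured TCP pose, the force and the opening at its end, in the units of the state.
- bot.read_state(): the state, without advancing time (a new reading comes with each control period).
- cams.read_camera(name): name is "scene" or "top"; returns a dict with "color" (480x640x3 uint8, red, green, blue), "range_z" (480x640 float32, m along the optical axis (not along the pixel's ray), 0 where there is no reading), "fx", "fy", "cx", "cy" (pixels), "eye" and "rotation" of the camera in the world. Camera axes: x right, y down, z forward; pixel columns grow to the right and rows downward; lengths in m; the calibration is good to about 2 mm. A picture is of the moment at which its call begins.
- job.finish_job(): hands the job in, once; it reports no verdict.
The state is a dict: "time": time; "q": joint angles; "joint_vel": joint speeds; "joint_torque": joint torques, N m; "tool_pos": TCP position; "tcp_rot": TCP orientation; "wrist_force": force on the tool from outside, world axes, zero at the start; "torque": the same for the moment, N m; "width": opening from 0.0 (shut) to 1.0 (fully open).
Only numpy, scipy, OpenCV 4.12 (cv2) and the standard library are available. Lean on these libraries where they do the work, as an engineer would, in place of code of your own. Each camera call takes 0.05 s, during which the arm holds its last target.

## Working session

There is one attempt and no reset: what is moved stays moved. The work goes in short steps, Python scripts to look and compute and a tool call to move; the robot and the scene stay as the last step left them, time stands still between calls to the robot, and variables do not carry over. Pictures are saved under pics/ and viewed, and the job is handed in when it is done.

Besides the shell and the picture viewer there is one more tool, called after "Emit:" as name([rows], argument=value, ...), one row to a line, values as JSON. apply_moves: Moves the arm, as the interface text tells. Its arguments: {"type":"object","properties":{"targets":{"type":"array"},"newtons":{"type":"number"}},"required":["targets"]}

```bash
ls; mkdir -p pics
python3 - <<'E'
from workcell import bot,cams,job
import cv2,numpy as np
s=bot.read_state();print(s)
for n in("scene","top"):
    c=cams.read_camera(n);print(n,c['fx'],c['fy'],c['cx'],c['cy'],c['eye'],c['rotation'])
    cv2.imwrite(f'pics/{n}0.png',c['color'][:,:,::-1]);np.savez(f'{n}0.npz',**c)
E
```

```text
pics
{'time': 0.0, 'q': array([-1.24990019e+00,  2.64781610e-01,  1.60537985e+00, -6.83756090e-07,
        1.27371551e+00, -3.69047183e-02]), 'joint_vel': array([-0.0004362 ,  0.00106424, -0.00129374, -0.0018972 ,  0.00039982,
       -0.00074919]), 'joint_torque': array([ 1.35591985e-03, -5.15116167e+01, -3.67305493e+01,  1.58924595e-04,
        1.29567058e-02,  2.46363902e-05]), 'tool_pos': array([ 0.23615679, -0.63155094,  0.22993971]), 'tcp_rot': array([-3.08922746e+00, -5.58636974e-01,  5.08447113e-04]), 'wrist_force': array([ 1.44703094, -0.16966998, -0.0459735 ]), 'torque': array([ 0.00010778,  0.01986492, -0.0100702 ]), 'width': 0.9999144638030254}
scene 517.5799137278185 517.5799137278185 314.6372223633569 232.49858839208076 [ 0.42699873 -0.59597862  0.67846782] [-2.28234974  0.11278992 -0.05558148]
top 529.8840860598989 529.8840860598989 323.5484747549962 243.54673992139053 [0.29841616 0.04506639 1.10058585] [-2.14724954  2.12824651 -0.16678634]
```

View pics/scene0.png

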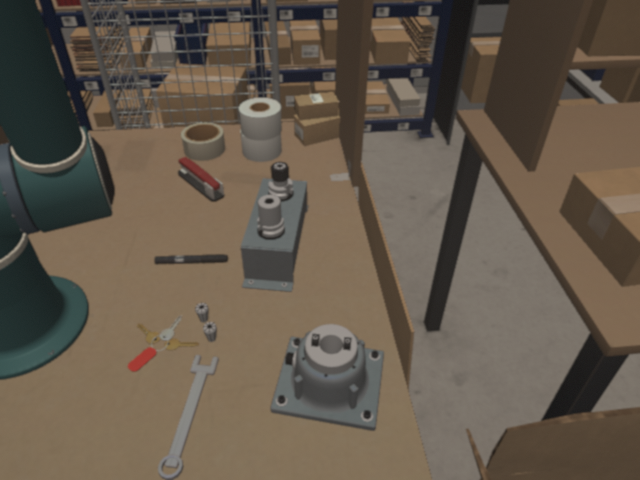

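View pics/top0.png

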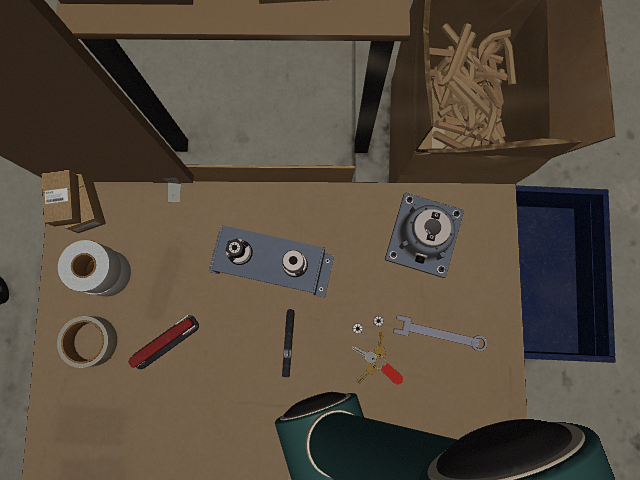

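```bash
cat > h.py <<'E'
import numpy as np,cv2
from scipy.spatial.transform import Rotation as R
def load(n): return dict(np.load(n,allow_pickle=True))
def cloud(c):
    z=c['range_z'];v,u=np.mgrid[:480,:640]
    P=np.stack([(u-c['cx'])/c['fx']*z,(v-c['cy'])/c['fy']*z,z],-1)
    W=P@R.from_rotvec(c['rotation']).as_matrix().T+c['eye']
    W[z<=0]=np.nan
    return W
def proj(c,p):
    q=(np.asarray(p)-c['eye'])@R.from_rotvec(c['rotation']).as_matrix()
    return q[...,0]/q[...,2]*c['fx']+c['cx'],q[...,1]/q[...,2]*c['fy']+c['cy']
E
python3 - <<'E'
from h import *
t=load('top0.npz');s=load('scene0.npz')
a=cv2.resize(t['color'][215:310,200:345],None,fx=5,fy=5,interpolation=cv2.INTER_CUBIC)
b=cv2.resize(t['color'][185:285,380:470],None,fx=6,fy=6,interpolation=cv2.INTER_CUBIC)
d=cv2.resize(s['color'][150:295,230:325],None,fx=4,fy=4,interpolation=cv2.INTER_CUBIC)
e=cv2.resize(s['color'][310:430,265:390],None,fx=5,fy=5,interpolation=cv2.INTER_CUBIC)
for n,i in zip('abde',(a,b,d,e)): cv2.imwrite(f'pics/c_{n}.png',i[:,:,::-1])
W=cloud(t);V=cloud(s)
for p in[(237,248),(237,260),(293,262),(293,255),(432,226),(410,222),(395,205),(433,239)]: print('t',p,W[p[1],p[0]].round(4))
for p in[(280,170),(280,187),(269,203),(330,340),(355,350)]: print('s',p,V[p[1],p[0]].round(4))
E
```

```text
t (237, 248) [0.4407 0.2053 0.1494]
t (237, 260) [0.4243 0.2119 0.1057]
t (293, 262) [0.416  0.1032 0.1493]
t (293, 255) [0.4291 0.1036 0.1467]
t (432, 226) [ 0.5024 -0.1684  0.0575]
t (410, 222) [ 0.5054 -0.1206  0.0814]
t (395, 205) [ 0.5579 -0.1022  0.0024]
t (433, 239) [ 0.4679 -0.16    0.1051]
s (280, 170) [0.4445 0.1968 0.1449]
s (280, 187) [0.443  0.1994 0.1049]
s (269, 203) [0.4212 0.0962 0.1477]
s (330, 340) [ 0.4957 -0.1468  0.0845]
s (355, 350) [ 0.5267 -0.1735  0.0931]
```

View pics/c_a.png

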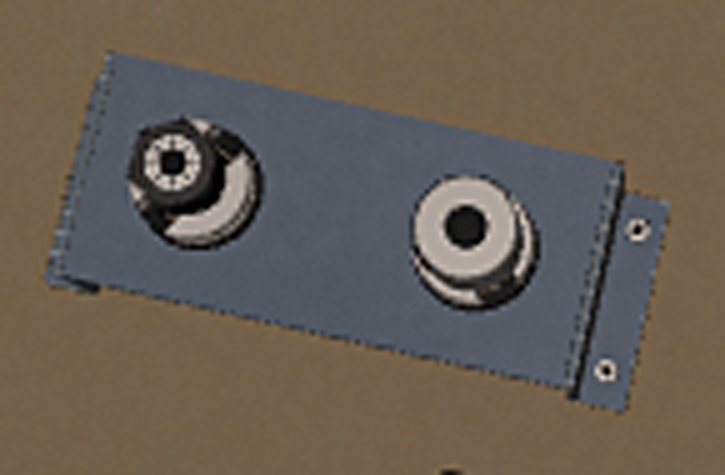

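View pics/c_b.png

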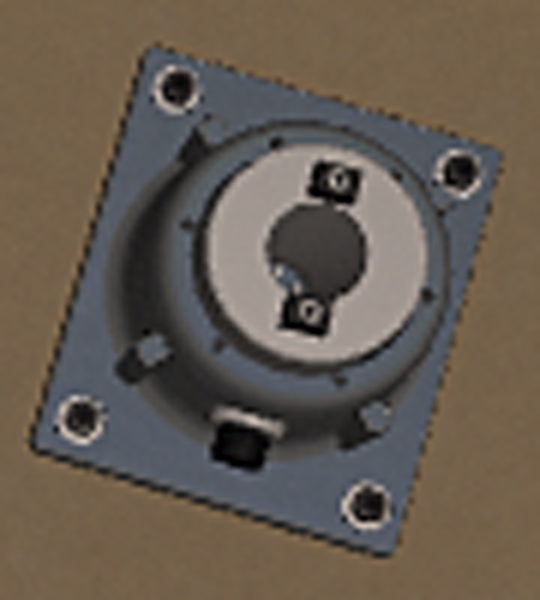

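View pics/c_d.png

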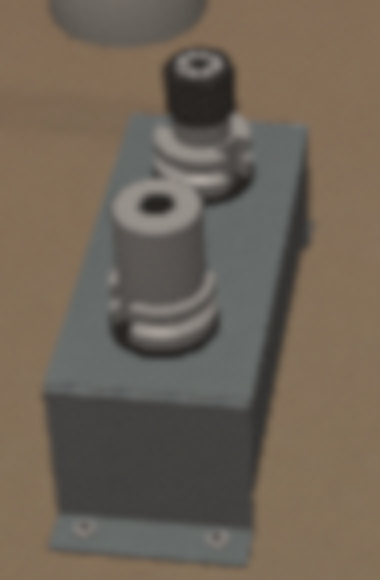

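View pics/c_e.png

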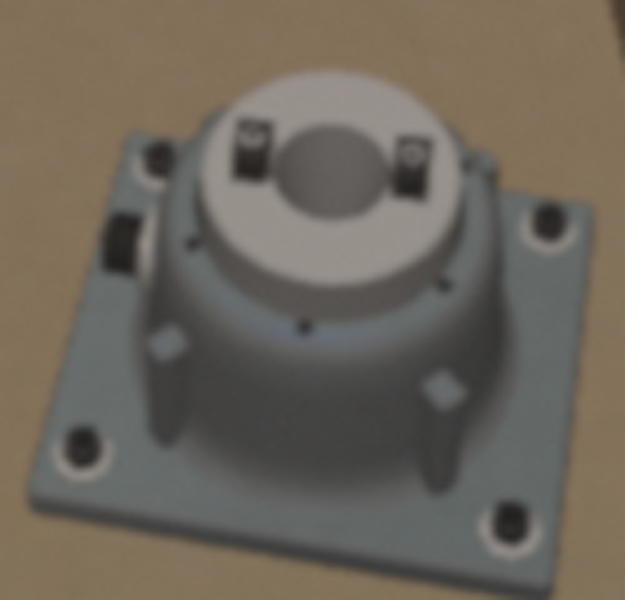

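Run:
```python
from h import *
from scipy.optimize import least_squares
t=load('top0.npz');s=load('scene0.npz')
for nm,c in(('top',t),('scene',s)):
    W=cloud(c).reshape(-1,3);col=c['color'].reshape(-1,3).astype(float)
    def circ(m,lab):
        p=W[m][:,:2]
        (x,y),r=cv2.minEnclosingCircle(p.astype(np.float32)); print(nm,lab,'enc',round(x,4),round(y,4),round(r,4),'mean',W[m].mean(0).round(4),len(p))
    near=lambda x,y,r:np.hypot(W[:,0]-x,W[:,1]-y)<r
    br=col.mean(1)
    f=near(.50,-.156,.05)&(abs(W[:,2]-.095)<.004); circ(f,'face')
    d=near(.50,-.156,.03)&(W[:,2]>.1025)&(W[:,2]<.112)
    p=W[d];
    for sgn in(1,-1):
        q=p[(p[:,0]-.5)*sgn>0] if len(p) else p
        if len(q): print(nm,'dog',q.mean(0).round(4),len(q))
    for lab,x,y in(('chuck',.438,.203),('mill',.418,.102)):
        circ(near(x,y,.03)&(W[:,2]>.138)&(W[:,2]<.156),lab+'top')
        circ(near(x,y,.035)&(W[:,2]>.100)&(W[:,2]<.110),lab+'flange')
```

```text
top face enc 0.4934 -0.1614 0.0364 mean [ 0.4933 -0.1606  0.0958] 753
top dog [ 0.5145 -0.1656  0.1066] 43
top dog [ 0.474  -0.1556  0.1067] 26
top chucktop enc 0.4426 0.211 0.0167 mean [0.4425 0.2108 0.1452] 239
top chuckflange enc 0.4423 0.2111 0.023 mean [0.4352 0.203  0.1066] 141
top milltop enc 0.4203 0.104 0.02 mean [0.4195 0.1036 0.147 ] 366
top millflange enc 0.4199 0.104 0.0231 mean [0.4127 0.1002 0.1063] 65
scene face enc 0.4946 -0.1615 0.0374 mean [ 0.4939 -0.1654  0.0953] 1354
scene dog [ 0.5155 -0.1682  0.106 ] 71
scene dog [ 0.4743 -0.1578  0.1064] 54
scene chucktop enc 0.4426 0.2093 0.0174 mean [0.4433 0.207  0.1439] 179
scene chuckflange enc 0.4437 0.2087 0.0233 mean [0.4431 0.2    0.1055] 185
scene milltop enc 0.421 0.1014 0.0199 mean [0.4208 0.0985 0.1456] 329
scene millflange enc 0.4207 0.1012 0.0229 mean [0.4227 0.0885 0.1052] 152
```

Run:
```python
from h import *
t=load('top0.npz');s=load('scene0.npz')
for nm,c,(x0,y0) in(('top',t,(.4424,.2110)),('scene',s,(.4430,.2090))):
    W=cloud(c).reshape(-1,3); br=c['color'].reshape(-1,3).mean(1)
    d=W[:,:2]-[x0,y0];r=np.hypot(*d.T);a=np.degrees(np.arctan2(d[:,1],d[:,0]))
    m=(r<.027)&(r>.0175)&(W[:,2]<.125)&(W[:,2]>.07)
    h=[]
    for k in range(-180,180,15):
        q=m&(a>=k)&(a<k+15)
        h.append((k,int(q.sum()),round(float(np.nanmax(W[q,2])),3) if q.any() else 0,round(float(np.nanmean(W[q,2])),3) if q.any() else 0,round(float(br[q].mean())) if q.any() else 0))
    print(nm);print(*h,sep='\n')
    n=(r<.022)&(W[:,2]>.121)&(W[:,2]<.15); p=d[n]
    # hex fit: Minimise sum of outside area + radius: for rim points use convex hull
    hull=cv2.convexHull((p*1e3).astype(np.float32))[:,0]
    # resample the hull
    pts=[]
    for i in range(len(hull)):
        A,B=hull[i],hull[(i+1)%len(hull)]
        k=max(1,int(np.linalg.norm(B-A)/.5)); pts+= [A+(B-A)*j/k for j in range(k)]
    pts=np.array(pts)
    best=[]
    for th in range(0,60,2):
        for cx in np.arange(-3,3.1,.5):
            for cy in np.arange(-3,3.1,.5):
                an=np.radians(th+60*np.arange(6)); N=np.stack([np.cos(an),np.sin(an)])
                sd=((pts-[cx,cy])@N).max(1)-15
                best.append((np.abs(sd).mean(),th,cx,cy))
    best.sort();print(best[:5]); 
    dd={}
    for b in best: dd.setdefault(b[1],round(float(b[0]),2))
    print(sorted(dd.items()))
```

```text
top
(-180, 21, 0.11, 0.093, 96)
(-165, 22, 0.109, 0.094, 96)
(-150, 25, 0.109, 0.092, 90)
(-135, 21, 0.11, 0.093, 92)
(-120, 22, 0.11, 0.095, 92)
(-105, 22, 0.108, 0.094, 99)
(-90, 19, 0.108, 0.095, 100)
(-75, 17, 0.107, 0.091, 93)
(-60, 11, 0.087, 0.083, 62)
(-45, 15, 0.089, 0.084, 42)
(-30, 18, 0.108, 0.089, 53)
(-15, 12, 0.111, 0.098, 107)
(0, 1, 0.105, 0.105, 120)
(15, 0, 0, 0, 0)
(30, 0, 0, 0, 0)
(45, 0, 0, 0, 0)
(60, 0, 0, 0, 0)
(75, 0, 0, 0, 0)
(90, 4, 0.109, 0.107, 120)
(105, 23, 0.11, 0.092, 68)
(120, 14, 0.089, 0.084, 44)
(135, 12, 0.088, 0.083, 53)
(150, 10, 0.106, 0.09, 75)
(165, 22, 0.113, 0.096, 106)
[(np.float64(0.48864740853785893), 16, np.float64(0.5), np.float64(0.5)), (np.float64(0.48998535522448744), 18, np.float64(0.5), np.float64(0.5)), (np.float64(0.5028862365497584), 18, np.float64(0.5), np.float64(0.0)), (np.float64(0.5088271560416312), 16, np.float64(0.5), np.float64(0.0)), (np.float64(0.511672628893682), 16, np.float64(0.0), np.float64(0.5))]
[(0, 0.83), (2, 0.78), (4, 0.72), (6, 0.67), (8, 0.63), (10, 0.59), (12, 0.55), (14, 0.52), (16, 0.49), (18, 0.49), 
[... 860 characters left out ...]
.7510979850158027), 20, np.float64(0.5), np.float64(0.0)), (np.float64(0.7545547981360944), 18, np.float64(0.5), np.float64(0.0)), (np.float64(0.7565132003322513), 22, np.float64(0.5), np.float64(0.0)), (np.float64(0.7585035552192927), 18, np.float64(0.5), np.float64(-0.5)), (np.float64(0.7649680833259187), 16, np.float64(0.5), np.float64(0.0))]
[(0, 0.98), (2, 0.97), (4, 0.95), (6, 0.93), (8, 0.9), (10, 0.87), (12, 0.84), (14, 0.8), (16, 0.76), (18, 0.75), (20, 0.75), (22, 0.76), (24, 0.78), (26, 0.82), (28, 0.87), (30, 0.91), (32, 0.95), (34, 0.99), (36, 1.01), (38, 1.03), (40, 1.05), (42, 1.05), (44, 1.05), (46, 1.05), (48, 1.05), (50, 1.05), (52, 1.04), (54, 1.03), (56, 1.01), (58, 1.0)]
```

Run:
```python
from h import *
t=load('top0.npz');s=load('scene0.npz')
a=cv2.resize(t['color'][232:272,218:262],None,fx=13,fy=13,interpolation=cv2.INTER_CUBIC)
b=cv2.resize(s['color'][158:206,258:300],None,fx=12,fy=12,interpolation=cv2.INTER_CUBIC)
h=max(a.shape[0],b.shape[0]);o=np.zeros((580,1100,3),np.uint8);o[:a.shape[0],:a.shape[1]]=a;o[:b.shape[0],580:580+b.shape[1]]=b
o=cv2.resize(o,None,fx=.72,fy=.72);cv2.imwrite('pics/nut.png',np.clip(o[:,:,::-1].astype(float)*1.5,0,255))
```

```text
[ WARN:0@0.565] global loadsave.cpp:1063 imwrite_ Unsupported depth image for selected encoder is fallbacked to CV_8U.
```

View pics/nut.png

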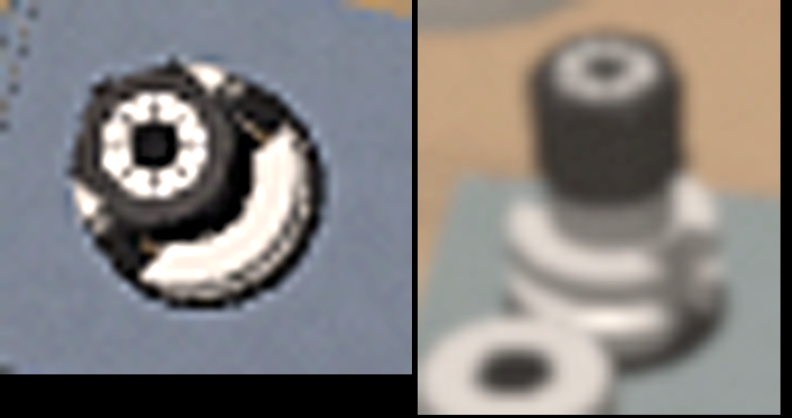

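Emit:
apply_moves([
  {"dx": 0.9,"dy": -0.9,"dz": -0.5,"jaw": 1},
  {"dx": 0.9,"dy": -0.9,"dz": -0.5,"jaw": 1},
  {"dx": 0.9,"dy": -0.9,"jaw": 1},
  {"dx": 0.9,"dy": -0.9,"jaw": 1},
  {"dx": 0.9,"dy": -0.9,"jaw": 1},
], newtons=60)

```text
invalid input at $.targets[0]: expected keys dx, dy, dz, wx, wy, wz, jaw
```

Emit:
apply_moves([
  {"dx": 0.9,"dy": -0.9,"jaw": 1},
  {"dx": 0.9,"dy": -0.9,"jaw": 1},
  {"dx": 0.9,"dy": -0.9,"jaw": 1},
  {"dx": 0.9,"dy": -0.9,"jaw": 1},
  {"dx": 0.9,"dy": -0.9,"jaw": 1},
])

```text
invalid input at $.targets[0]: expected keys dx, dy, dz, wx, wy, wz, jaw
```

Emit:
apply_moves([
  {"dx": 0.5,"dy": -1,"jaw": 1},
  {"dx": 0.5,"dy": -1,"jaw": 1},
  {"dx": 0.5,"dy": -1,"jaw": 1},
  {"dx": 0.5,"dy": -1,"jaw": 1},
  {"dx": 0.5,"dy": -1,"jaw": 1},
])

```text
invalid input at $.targets[0]: expected keys dx, dy, dz, wx, wy, wz, jaw
```

Emit:
apply_moves([
  {"dx": 0.5,"dy": -1,"jaw": 1},
  {"dx": 0.5,"dy": -1,"jaw": 1},
  {"dx": 0.5,"dy": -1,"jaw": 1},
  {"dx": 0.5,"dy": -1,"jaw": 1},
  {"dx": 0.5,"dy": -1,"jaw": 1},
])

```text
invalid input at $.targets[0]: expected keys dx, dy, dz, wx, wy, wz, jaw
```

Emit:
apply_moves([
  {"wz": -1,"jaw": 1},
  {"wz": -1,"jaw": 1},
  {"wz": -1,"jaw": 1},
  {"wz": -1,"jaw": 1},
  {"wz": -1,"jaw": 1},
])

```text
invalid input at $.targets[0]: expected keys dx, dy, dz, wx, wy, wz, jaw
```

Emit:
apply_moves([
  {"wz": -1,"jaw": 1},
  {"wz": -1,"jaw": 1},
  {"wz": -1,"jaw": 1},
  {"wz": -1,"jaw": 1},
  {"wz": -1,"jaw": 1},
])

```text
invalid input at $.targets[0]: expected keys dx, dy, dz, wx, wy, wz, jaw
```

Emit:
apply_moves([
  {"wz": -1,"jaw": 1},
  {"wz": -1,"jaw": 1},
  {"wz": -1,"jaw": 1},
  {"wz": -1,"jaw": 1},
  {"wz": -0.6,"jaw": 1},
])

```text
invalid input at $.targets[0]: expected keys dx, dy, dz, wx, wy, wz, jaw
```

All keys are required.

Emit:
apply_moves([
  {"dx": 0.9,"dy": -0.9,"dz": -0.5,"wx": 0,"wy": 0,"wz": 0,"jaw": 1},
  {"dx": 0.9,"dy": -0.9,"dz": -0.5,"wx": 0,"wy": 0,"wz": 0,"jaw": 1},
  {"dx": 0.9,"dy": -0.9,"dz": 0,"wx": 0,"wy": 0,"wz": 0,"jaw": 1},
  {"dx": 0.9,"dy": -0.9,"dz": 0,"wx": 0,"wy": 0,"wz": 0,"jaw": 1},
  {"dx": 0.9,"dy": -0.9,"dz": 0,"wx": 0,"wy": 0,"wz": 0,"jaw": 1},
], newtons=60)

```text
time: 0.6
tool_pos: [0.3158, -0.4569, 0.2609]
tcp_rot: [-3.091, -0.558, 0.0]
wrist_force: [-0.1, -0.1, 0.4]
width: 0.998
```

Emit:
apply_moves([
  {"dx": 0.9,"dy": -0.9,"dz": 0,"wx": 0,"wy": 0,"wz": 0,"jaw": 1},
  {"dx": 0.9,"dy": -0.9,"dz": 0,"wx": 0,"wy": 0,"wz": 0,"jaw": 1},
  {"dx": 0.9,"dy": -0.9,"dz": 0,"wx": 0,"wy": 0,"wz": 0,"jaw": 1},
  {"dx": 0.9,"dy": -0.9,"dz": 0,"wx": 0,"wy": 0,"wz": 0,"jaw": 1},
  {"dx": 0.9,"dy": -0.9,"dz": 0,"wx": 0,"wy": 0,"wz": 0,"jaw": 1},
])

```text
time: 1.1
tool_pos: [0.3948, -0.2831, 0.2609]
tcp_rot: [-3.091, -0.558, 0.001]
wrist_force: [0.5, -0.3, -0.6]
width: 0.998
```

Emit:
apply_moves([
  {"dx": 0.5,"dy": -1,"dz": 0,"wx": 0,"wy": 0,"wz": 0,"jaw": 1},
  {"dx": 0.5,"dy": -1,"dz": 0,"wx": 0,"wy": 0,"wz": 0,"jaw": 1},
  {"dx": 0.5,"dy": -1,"dz": 0,"wx": 0,"wy": 0,"wz": 0,"jaw": 1},
  {"dx": 0.5,"dy": -1,"dz": 0,"wx": 0,"wy": 0,"wz": 0,"jaw": 1},
  {"dx": 0.5,"dy": -1,"dz": 0,"wx": 0,"wy": 0,"wz": 0,"jaw": 1},
])

```text
time: 1.6
tool_pos: [0.412, -0.1166, 0.2608]
tcp_rot: [-3.091, -0.559, 0.001]
wrist_force: [-1.0, -0.0, -0.0]
width: 0.999
```

Emit:
apply_moves([
  {"dx": 0.5,"dy": -1,"dz": 0,"wx": 0,"wy": 0,"wz": 0,"jaw": 1},
  {"dx": 0.5,"dy": -1,"dz": 0,"wx": 0,"wy": 0,"wz": 0,"jaw": 1},
  {"dx": 0.5,"dy": -1,"dz": 0,"wx": 0,"wy": 0,"wz": 0,"jaw": 1},
  {"dx": 0.5,"dy": -1,"dz": 0,"wx": 0,"wy": 0,"wz": 0,"jaw": 1},
  {"dx": 0.5,"dy": -1,"dz": 0,"wx": 0,"wy": 0,"wz": 0,"jaw": 1},
])

```text
time: 2.1
tool_pos: [0.4297, 0.0501, 0.261]
tcp_rot: [3.091, 0.559, -0.001]
wrist_force: [0.6, 0.5, -0.4]
width: 1.005
```

Emit:
apply_moves([
  {"dx": 0,"dy": 0,"dz": 0,"wx": 0,"wy": 0,"wz": -1,"jaw": 1},
  {"dx": 0,"dy": 0,"dz": 0,"wx": 0,"wy": 0,"wz": -1,"jaw": 1},
  {"dx": 0,"dy": 0,"dz": 0,"wx": 0,"wy": 0,"wz": -1,"jaw": 1},
  {"dx": 0,"dy": 0,"dz": 0,"wx": 0,"wy": 0,"wz": -1,"jaw": 1},
  {"dx": 0,"dy": 0,"dz": 0,"wx": 0,"wy": 0,"wz": -1,"jaw": 1},
])

```text
time: 2.6
tool_pos: [0.4297, 0.0489, 0.2608]
tcp_rot: [-2.838, -1.346, 0.001]
wrist_force: [-0.2, 0.7, 0.1]
width: 0.996
```

Emit:
apply_moves([
  {"dx": 0,"dy": 0,"dz": 0,"wx": 0,"wy": 0,"wz": -1,"jaw": 1},
  {"dx": 0,"dy": 0,"dz": 0,"wx": 0,"wy": 0,"wz": -1,"jaw": 1},
  {"dx": 0,"dy": 0,"dz": 0,"wx": 0,"wy": 0,"wz": -1,"jaw": 1},
  {"dx": 0,"dy": 0,"dz": 0,"wx": 0,"wy": 0,"wz": -1,"jaw": 1},
  {"dx": 0,"dy": 0,"dz": 0,"wx": 0,"wy": 0,"wz": -1,"jaw": 1},
])

```text
time: 3.1
tool_pos: [0.4298, 0.0487, 0.2608]
tcp_rot: [-2.393, -2.035, 0.001]
wrist_force: [0.3, -0.8, 0.5]
width: 0.998
```

Emit:
apply_moves([
  {"dx": 0,"dy": 0,"dz": 0,"wx": 0,"wy": 0,"wz": -1,"jaw": 1},
  {"dx": 0,"dy": 0,"dz": 0,"wx": 0,"wy": 0,"wz": -1,"jaw": 1},
  {"dx": 0,"dy": 0,"dz": 0,"wx": 0,"wy": 0,"wz": -1,"jaw": 1},
  {"dx": 0,"dy": 0,"dz": 0,"wx": 0,"wy": 0,"wz": -1,"jaw": 1},
  {"dx": 0,"dy": 0,"dz": 0,"wx": 0,"wy": 0,"wz": -0.6,"jaw": 1},
])

```text
time: 3.6
tool_pos: [0.4297, 0.0487, 0.2608]
tcp_rot: [-1.84, -2.546, 0.001]
wrist_force: [-1.1, 0.4, 0.1]
width: 0.998
```

Emit:
apply_moves([
  {"dx": 1,"dy": 0.42,"dz": 0,"wx": 0,"wy": 0,"wz": 0,"jaw": 1},
  {"dx": 1,"dy": 0.42,"dz": 0,"wx": 0,"wy": 0,"wz": 0,"jaw": 1},
  {"dx": 1,"dy": 0.42,"dz": 0,"wx": 0,"wy": 0,"wz": 0,"jaw": 1},
  {"dx": 1,"dy": 0.42,"dz": 0,"wx": 0,"wy": 0,"wz": 0,"jaw": 1},
  {"dx": 1,"dy": 0.42,"dz": 0,"wx": 0,"wy": 0,"wz": 0,"jaw": 1},
])

```text
time: 4.1
tool_pos: [0.4431, 0.212, 0.2608]
tcp_rot: [-1.844, -2.543, 0.001]
wrist_force: [0.5, 0.5, -0.1]
width: 1.003
```

Emit:
apply_moves([
  {"dx": 0,"dy": 0,"dz": 1,"wx": 0,"wy": 0,"wz": 0,"jaw": 1},
  {"dx": 0,"dy": 0,"dz": 1,"wx": 0,"wy": 0,"wz": 0,"jaw": 1},
  {"dx": 0,"dy": 0,"dz": 1,"wx": 0,"wy": 0,"wz": 0,"jaw": 1},
  {"dx": 0,"dy": 0,"dz": 0,"wx": 0,"wy": 0,"wz": 0,"jaw": 1},
])

```text
time: 4.5
tool_pos: [0.4395, 0.2094, 0.1662]
tcp_rot: [-1.841, -2.539, 0.014]
wrist_force: [-2.3, 0.3, -0.3]
width: 1.003
```

Run:
```python
from workcell import bot,cams
import numpy as np
from h import *
for n in('scene','top'):
    c=cams.read_camera(n);np.savez(f'{n}1.npz',**c);cv2.imwrite(f'pics/{n}1.png',cv2.resize(c['color'][120:320,160:400] if n=='top' else c['color'][100:300,200:340],None,fx=3,fy=3)[:,:,::-1])
s=bot.read_state();print(s['tool_pos'],s['q'],s['time'])
```

```text
[0.44287031 0.21063702 0.17093408] [ 3.93182418e-01 -3.92590820e-02  2.05463068e+00 -4.01867443e-05
  1.12819356e+00  7.72913140e-02] 4.6
```

View pics/scene1.png

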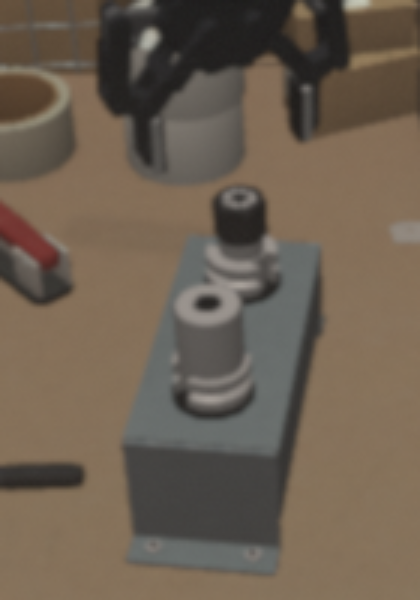

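View pics/top1.png

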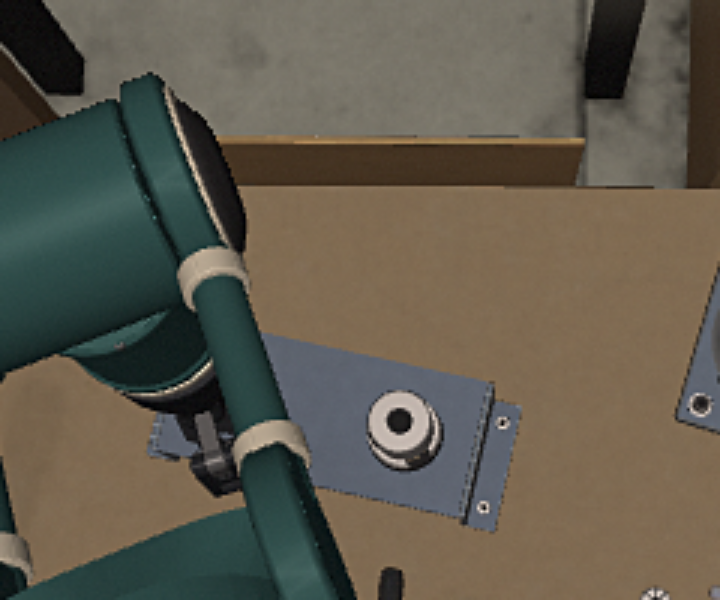

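Emit:
apply_moves([
  {"dx": 0,"dy": 0,"dz": 0.5,"wx": 0,"wy": 0,"wz": 0,"jaw": 1},
  {"dx": 0,"dy": 0,"dz": 0.5,"wx": 0,"wy": 0,"wz": 0,"jaw": 1},
  {"dx": 0,"dy": 0,"dz": 0.5,"wx": 0,"wy": 0,"wz": 0,"jaw": 1},
  {"dx": 0,"dy": 0,"dz": 0.3,"wx": 0,"wy": 0,"wz": 0,"jaw": 1},
  {"dx": 0,"dy": 0,"dz": 0.15,"wx": 0,"wy": 0,"wz": 0,"jaw": 1},
])

```text
time: 5.1
tool_pos: [0.4442, 0.2111, 0.1136]
tcp_rot: [1.844, 2.542, 0.002]
wrist_force: [0.5, 0.3, 0.1]
width: 1.004
```

Emit:
apply_moves([
  {"dx": 0,"dy": 0,"dz": 0,"wx": 0,"wy": 0,"wz": 0,"jaw": 0.6},
  {"dx": 0,"dy": 0,"dz": 0,"wx": 0,"wy": 0,"wz": 0,"jaw": 0.45},
  {"dx": 0,"dy": 0,"dz": 0,"wx": 0,"wy": 0,"wz": 0,"jaw": 0.2},
  {"dx": 0,"dy": 0,"dz": 0,"wx": 0,"wy": 0,"wz": 0,"jaw": 0},
  {"dx": 0,"dy": 0,"dz": 0,"wx": 0,"wy": 0,"wz": 0,"jaw": 0},
], newtons=50)

```text
time: 5.6
tool_pos: [0.4444, 0.2113, 0.1137]
tcp_rot: [1.844, 2.542, 0.003]
wrist_force: [0.3, 1.1, 2.9]
width: 0.345
```

Emit:
apply_moves([
  {"dx": 0,"dy": 0,"dz": 0,"wx": 0,"wy": 0,"wz": 0,"jaw": 0},
  {"dx": 0,"dy": 0,"dz": 0,"wx": 0,"wy": 0,"wz": 0,"jaw": 0},
  {"dx": 0,"dy": 0,"dz": 0,"wx": 0,"wy": 0,"wz": 0,"jaw": 0},
], newtons=90)

```text
time: 5.9
tool_pos: [0.4444, 0.2113, 0.1138]
tcp_rot: [1.844, 2.542, 0.003]
wrist_force: [1.6, 1.2, 5.9]
width: 0.336
```

Emit:
apply_moves([
  {"dx": 0,"dy": 0,"dz": -0.3,"wx": 0,"wy": 0,"wz": 0,"jaw": 0},
  {"dx": 0,"dy": 0,"dz": -0.3,"wx": 0,"wy": 0,"wz": 0,"jaw": 0},
  {"dx": 0,"dy": 0,"dz": -0.4,"wx": 0,"wy": 0,"wz": 0,"jaw": 0},
])

```text
time: 6.2
tool_pos: [0.4418, 0.2102, 0.1419]
tcp_rot: [-1.843, -2.541, 0.005]
wrist_force: [0.1, 0.6, -5.4]
width: 0.337
```

Emit:
apply_moves([
  {"dx": 0,"dy": 0,"dz": -0.5,"wx": 0,"wy": 0,"wz": 0,"jaw": 0},
  {"dx": 0,"dy": 0,"dz": -1,"wx": 0,"wy": 0,"wz": 0,"jaw": 0},
  {"dx": 0,"dy": 0,"dz": -1,"wx": 0,"wy": 0,"wz": 0,"jaw": 0},
  {"dx": 0,"dy": 0,"dz": -1,"wx": 0,"wy": 0,"wz": 0,"jaw": 0},
  {"dx": 0,"dy": 0,"dz": -0.8,"wx": 0,"wy": 0,"wz": 0,"jaw": 0},
])

```text
time: 6.7
tool_pos: [0.4433, 0.2109, 0.274]
tcp_rot: [1.844, 2.543, 0.001]
wrist_force: [0.3, 0.5, -5.9]
width: 0.336
```

Emit:
apply_moves([
  {"dx": 0,"dy": 0,"dz": 0,"wx": 0,"wy": 0,"wz": 0,"jaw": 0},
  {"dx": 0,"dy": 0,"dz": 0,"wx": 0,"wy": 0,"wz": 0,"jaw": 0},
])

```text
time: 6.9
tool_pos: [0.4432, 0.2108, 0.2717]
tcp_rot: [1.844, 2.543, 0.0]
wrist_force: [-0.3, -0.5, -5.8]
width: 0.333
```

Run:
```python
from workcell import bot,cams
import numpy as np
from h import *
for n in('scene',):
    c=cams.read_camera(n);np.savez(f'{n}2.npz',**c);cv2.imwrite(f'pics/{n}2.png',cv2.resize(c['color'][30:230,200:360],None,fx=3,fy=3)[:,:,::-1])
s=bot.read_state();print(s)
```

```text
{'time': 6.95, 'q': array([ 3.93169018e-01, -1.13096647e-01,  1.93594398e+00,  1.45460312e-05,
        1.32120741e+00,  7.72942078e-02]), 'joint_vel': array([ 7.40419703e-04,  1.39057648e-02,  2.38062259e-02,  4.59083497e-04,
        2.14116011e-03, -7.69428315e-05]), 'joint_torque': array([-5.80837350e-04, -3.48421133e+01, -4.17569268e+01,  6.16819234e-03,
       -8.75604618e-02,  1.49417765e-04]), 'tool_pos': array([0.44244542, 0.21047266, 0.27026931]), 'tcp_rot': array([-1.84364183, -2.54212836,  0.00328382]), 'wrist_force': array([-0.99525787, -0.21873743, -6.06156762]), 'torque': array([ 0.00840948,  0.01184772, -0.03206507]), 'width': 0.3334225945800262}
```

View pics/scene2.png

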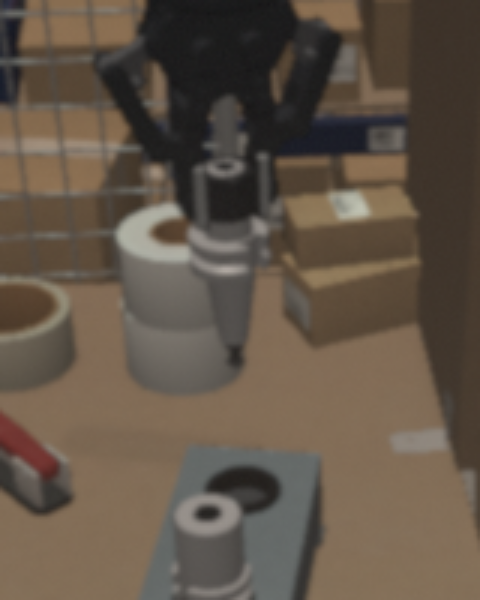

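Emit:
apply_moves([
  {"dx": -0.4,"dy": -0.07,"dz": 0,"wx": 0,"wy": 0,"wz": 0,"jaw": 0},
  {"dx": -0.8,"dy": -0.15,"dz": 0,"wx": 0,"wy": 0,"wz": 0,"jaw": 0},
  {"dx": -0.9,"dy": -0.17,"dz": 0,"wx": 0,"wy": 0,"wz": 0,"jaw": 0},
  {"dx": -0.9,"dy": -0.17,"dz": 0,"wx": 0,"wy": 0,"wz": 0,"jaw": 0},
  {"dx": -0.9,"dy": -0.17,"dz": 0,"wx": 0,"wy": 0,"wz": 0,"jaw": 0},
])

```text
time: 7.45
tool_pos: [0.4578, 0.091, 0.2697]
tcp_rot: [-1.843, -2.542, 0.005]
wrist_force: [0.1, -0.4, -5.0]
width: 0.335
```

Emit:
apply_moves([
  {"dx": -0.9,"dy": -0.17,"dz": 0,"wx": 0,"wy": 0,"wz": 0,"jaw": 0},
  {"dx": -0.9,"dy": -0.17,"dz": 0,"wx": 0,"wy": 0,"wz": 0,"jaw": 0},
  {"dx": -0.9,"dy": -0.17,"dz": 0,"wx": 0,"wy": 0,"wz": 0,"jaw": 0},
  {"dx": -0.9,"dy": -0.17,"dz": 0,"wx": 0,"wy": 0,"wz": 0,"jaw": 0},
  {"dx": -0.9,"dy": -0.17,"dz": 0,"wx": 0,"wy": 0,"wz": 0,"jaw": 0},
])

```text
time: 7.95
tool_pos: [0.4753, -0.0451, 0.2697]
tcp_rot: [-1.843, -2.54, 0.003]
wrist_force: [1.2, -0.2, -6.1]
width: 0.336
```

Emit:
apply_moves([
  {"dx": -0.9,"dy": -0.17,"dz": 0,"wx": 0,"wy": 0,"wz": 0,"jaw": 0},
  {"dx": -0.9,"dy": -0.17,"dz": 0,"wx": 0,"wy": 0,"wz": 0,"jaw": 0},
  {"dx": -0.7,"dy": -0.12,"dz": 0,"wx": 0,"wy": 0,"wz": 0,"jaw": 0},
  {"dx": -0.5,"dy": -0.09,"dz": 0,"wx": 0,"wy": 0,"wz": 0,"jaw": 0},
  {"dx": -0.1,"dy": 0,"dz": 0,"wx": 0,"wy": 0,"wz": 0,"jaw": 0},
])

```text
time: 8.45
tool_pos: [0.489, -0.1385, 0.2703]
tcp_rot: [-1.846, -2.539, 0.002]
wrist_force: [-1.4, 0.2, -5.1]
width: 0.331
```

Emit:
apply_moves([
  {"dx": 0,"dy": 0,"dz": 0,"wx": 0,"wy": 0,"wz": -0.9,"jaw": 0},
  {"dx": 0,"dy": 0,"dz": 0,"wx": 0,"wy": 0,"wz": -1,"jaw": 0},
  {"dx": 0,"dy": 0,"dz": 0,"wx": 0,"wy": 0,"wz": -1,"jaw": 0},
  {"dx": 0,"dy": 0,"dz": 0,"wx": 0,"wy": 0,"wz": -1,"jaw": 0},
  {"dx": 0,"dy": 0,"dz": 0,"wx": 0,"wy": 0,"wz": -0.7,"jaw": 0},
])

```text
time: 8.95
tool_pos: [0.4894, -0.1359, 0.271]
tcp_rot: [-1.177, -2.911, -0.001]
wrist_force: [-0.4, 1.2, -5.3]
width: 0.337
```

Emit:
apply_moves([
  {"dx": 0,"dy": 0,"dz": 0,"wx": 0,"wy": 0,"wz": 0,"jaw": 0},
  {"dx": 0,"dy": 0,"dz": 0,"wx": 0,"wy": 0,"wz": 0,"jaw": 0},
  {"dx": 0,"dy": 0,"dz": 0,"wx": 0,"wy": 0,"wz": 0,"jaw": 0},
])

```text
time: 9.25
tool_pos: [0.4897, -0.1365, 0.2715]
tcp_rot: [-1.185, -2.909, -0.0]
wrist_force: [-0.2, 0.3, -5.0]
width: 0.333
```

Run:
```python
from workcell import bot,cams
import numpy as np
from h import *
s=bot.read_state();print(s['time'],s['tool_pos'],s['tcp_rot'],s['q'],s['wrist_force'])
for n in('scene','top'):
    c=cams.read_camera(n);np.savez(f'{n}3.npz',**c);cv2.imwrite(f'pics/{n}3.png',c['color'][:,:,::-1])
```

```text
9.25 [ 0.48971648 -0.1364955   0.2715062 ] [-1.18533968e+00 -2.90870671e+00 -2.39848213e-04] [-3.20956171e-01 -7.79081317e-02  1.90163163e+00  2.00737788e-04
  1.31849430e+00 -1.11786783e+00] [-0.21219372  0.27137057 -4.98579543]
```

View pics/scene3.png

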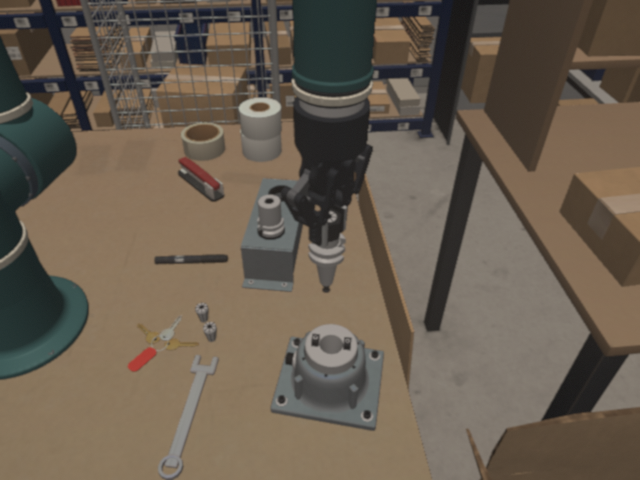

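```bash
cat > cyl.py <<'E'
from h import *
from scipy.optimize import least_squares
def fit(f,tcp,dz=.0172):
    c=load(f);W=cloud(c).reshape(-1,3)
    nz=tcp[2]+dz
    r=np.hypot(W[:,0]-tcp[0],W[:,1]-tcp[1])
    for lab,lo,hi in(('flange',-.045,-.027),('taperU',-.065,-.05),('taperL',-.09,-.075),('stud',-.116,-.104)):
        m=(r<.03)&(W[:,2]>nz+lo)&(W[:,2]<nz+hi);p=W[m]
        if len(p)<10: print(lab,len(p));continue
        rr=(lambda z:.023) if lab=='flange' else (lambda z:(.0155-(nz-.047-z)/.048*.007))
        if lab=='stud':print(lab,p.mean(0).round(4),len(p));continue
        g=least_squares(lambda q:np.hypot(p[:,0]-q[0],p[:,1]-q[1])-rr(p[:,2]),tcp[:2],loss='soft_l1',f_scale=.001)
        print(lab,g.x.round(4),'off tcp',(g.x-tcp[:2]).round(4),len(p),'rms',np.sqrt(np.mean(g.fun**2)).round(4),'zr',p[:,2].min().round(4),p[:,2].max().round(4))
E
python3 -c "
from cyl import *
fit('scene3.npz',[.4897,-.1365,.2715])
fit('scene2.npz',[.4425,.2105,.2703])
fit('top3.npz',[.4897,-.1365,.2715])
"
```

```text
flange [ 0.4885 -0.136 ] off tcp [-0.0012  0.0005] 416 rms 0.0017 zr 0.2438 0.2617
taperU [ 0.4889 -0.1365] off tcp [-0.0008 -0.    ] 93 rms 0.0005 zr 0.224 0.2344
taperL [ 0.4889 -0.1363] off tcp [-0.0008  0.0002] 103 rms 0.0005 zr 0.1988 0.2136
stud [ 0.4887 -0.1383  0.1803] 37
flange [0.4405 0.2127] off tcp [-0.002   0.0022] 243 rms 0.0026 zr 0.2429 0.2602
taperU [0.4423 0.2111] off tcp [-0.0002  0.0006] 105 rms 0.0011 zr 0.2227 0.2373
taperL [0.4428 0.2115] off tcp [0.0003 0.001 ] 70 rms 0.0012 zr 0.1975 0.2122
stud [0.4426 0.2086 0.1805] 17
flange [ 0.4883 -0.1369] off tcp [-0.0014 -0.0004] 36 rms 0.0015 zr 0.2437 0.2614
taperU 0
taperL 0
stud 0
```

Emit:
apply_moves([
  {"dx": -0.35,"dy": -0.25,"dz": 0,"wx": 0,"wy": 0,"wz": 0,"jaw": 0},
  {"dx": -0.34,"dy": -0.24,"dz": 0,"wx": 0,"wy": 0,"wz": 0,"jaw": 0},
  {"dx": 0,"dy": 0,"dz": 0,"wx": 0,"wy": 0,"wz": 0,"jaw": 0},
])

```text
time: 9.65
tool_pos: [0.4949, -0.164, 0.2719]
tcp_rot: [1.187, 2.908, -0.002]
wrist_force: [0.3, -0.5, -5.4]
width: 0.336
```

Emit:
apply_moves([
  {"dx": 0,"dy": 0,"dz": 0,"wx": 0,"wy": 0,"wz": 0,"jaw": 0},
  {"dx": 0,"dy": 0,"dz": 0,"wx": 0,"wy": 0,"wz": 0,"jaw": 0},
])

```text
time: 9.85
tool_pos: [0.4943, -0.162, 0.2716]
tcp_rot: [-1.185, -2.909, -0.0]
wrist_force: [-0.3, -0.0, -5.3]
width: 0.338
```

Run:
```python
from workcell import bot,cams
from cyl import *
for n in('scene','top'):
    c=cams.read_camera(n);np.savez(f'{n}4.npz',**c);cv2.imwrite(f'pics/{n}4.png',c['color'][:,:,::-1])
s=bot.read_state();print(s['time'],s['tool_pos'],s['tcp_rot'])
fit('scene4.npz',s['tool_pos']); fit('top4.npz',s['tool_pos'])
# face outer rim circle fit from scene0: edge points of face
from scipy.optimize import least_squares
for f in('scene0.npz','top0.npz'):
    c=load(f);W=cloud(c);P=W.reshape(-1,3)
    m=(np.hypot(P[:,0]-.494,P[:,1]+.1615)<.045)&(abs(P[:,2]-.095)<.005)
    p=P[m]; a=np.degrees(np.arctan2(p[:,1]+.1615,p[:,0]-.494));r=np.hypot(p[:,0]-.494,p[:,1]+.1615)
    out=[]
    for k in range(-180,180,12):
        q=(a>=k)&(a<k+12)
        if q.sum()>3:
            i=np.where(q)[0]; j=i[np.argsort(r[i])[-3:]]; out.append(np.median(p[j,:2],0))
    out=np.array(out)
    g=least_squares(lambda q:np.hypot(out[:,0]-q[0],out[:,1]-q[1])-q[2],[.494,-.1615,.036],loss='soft_l1',f_scale=.0007)
    print(f,g.x.round(4),len(out))
```

```text
9.95 [ 0.49435575 -0.16172932  0.27171764] [-1.18448467e+00 -2.90944463e+00 -3.64202774e-04]
flange [ 0.4931 -0.1615] off tcp [-0.0012  0.0002] 434 rms 0.0016 zr 0.2439 0.2619
taperU [ 0.4936 -0.162 ] off tcp [-0.0008 -0.0002] 84 rms 0.0005 zr 0.224 0.2352
taperL [ 0.4936 -0.1617] off tcp [-0.0008  0.    ] 108 rms 0.0006 zr 0.1991 0.2139
stud [ 0.4933 -0.1638  0.1806] 37
flange [ 0.4931 -0.1619] off tcp [-0.0013 -0.0002] 59 rms 0.0017 zr 0.2441 0.2616
taperU 3
taperL 1
stud 5
scene0.npz [ 0.4945 -0.1624  0.0357] 30
top0.npz [ 0.4935 -0.1608  0.0354] 30
```

View pics/scene4.png

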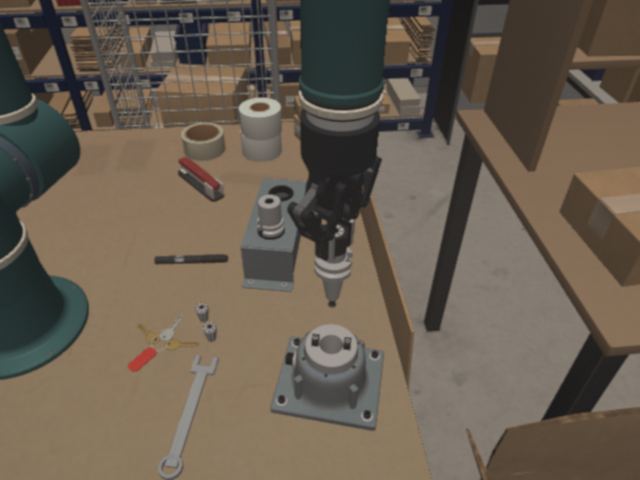

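Emit:
apply_moves([
  {"dx": -0.01,"dy": 0.01,"dz": 0.5,"wx": 0,"wy": 0,"wz": 0,"jaw": 0},
  {"dx": 0,"dy": 0,"dz": 0.8,"wx": 0,"wy": 0,"wz": 0,"jaw": 0},
  {"dx": 0,"dy": 0,"dz": 0.6,"wx": 0,"wy": 0,"wz": 0,"jaw": 0},
  {"dx": 0,"dy": 0,"dz": 0.3,"wx": 0,"wy": 0,"wz": 0,"jaw": 0},
  {"dx": 0,"dy": 0,"dz": 0,"wx": 0,"wy": 0,"wz": 0,"jaw": 0},
])

```text
time: 10.45
tool_pos: [0.4933, -0.1611, 0.2032]
tcp_rot: [-1.182, -2.906, 0.0]
wrist_force: [-0.2, -0.4, -6.5]
width: 0.34
```

Emit:
apply_moves([
  {"dx": 0,"dy": 0,"dz": 0.25,"wx": 0,"wy": 0,"wz": 0,"jaw": 0},
  {"dx": 0,"dy": 0,"dz": 0.25,"wx": 0,"wy": 0,"wz": 0,"jaw": 0},
  {"dx": 0,"dy": 0,"dz": 0.25,"wx": 0,"wy": 0,"wz": 0,"jaw": 0},
])

```text
time: 10.75
tool_pos: [0.4954, -0.1621, 0.1835]
tcp_rot: [1.184, 2.908, 0.0]
wrist_force: [0.3, 0.6, -5.2]
width: 0.334
```

Emit:
apply_moves([
  {"dx": 0,"dy": 0,"dz": 0.3,"wx": 0,"wy": 0,"wz": 0,"jaw": 0},
  {"dx": 0,"dy": 0,"dz": 0.3,"wx": 0,"wy": 0,"wz": 0,"jaw": 0},
  {"dx": 0,"dy": 0,"dz": 0.3,"wx": 0,"wy": 0,"wz": 0,"jaw": 0},
])

```text
time: 11.05
tool_pos: [0.4948, -0.1618, 0.1554]
tcp_rot: [-1.184, -2.91, 0.0]
wrist_force: [-0.9, -0.8, -4.4]
width: 0.333
```

Emit:
apply_moves([
  {"dx": 0,"dy": 0,"dz": 0.2,"wx": 0,"wy": 0,"wz": 0,"jaw": 0},
  {"dx": 0,"dy": 0,"dz": 0.2,"wx": 0,"wy": 0,"wz": 0,"jaw": 0},
  {"dx": 0,"dy": 0,"dz": 0.15,"wx": 0,"wy": 0,"wz": 0,"jaw": 0},
  {"dx": 0,"dy": 0,"dz": 0,"wx": 0,"wy": 0,"wz": 0,"jaw": 0},
])

```text
time: 11.45
tool_pos: [0.4944, -0.1617, 0.139]
tcp_rot: [-1.184, -2.908, 0.0]
wrist_force: [-0.2, 0.6, -5.0]
width: 0.334
```

Emit:
apply_moves([
  {"dx": 0,"dy": 0,"dz": 0.05,"wx": 0,"wy": 0,"wz": 0,"jaw": 0},
  {"dx": 0,"dy": 0,"dz": 0.05,"wx": 0,"wy": 0,"wz": 0,"jaw": 0},
  {"dx": 0,"dy": 0,"dz": 0,"wx": 0,"wy": 0,"wz": 0,"jaw": 0},
])

```text
time: 11.75
tool_pos: [0.495, -0.1619, 0.1369]
tcp_rot: [1.184, 2.909, 0.0]
wrist_force: [0.3, 0.1, -5.2]
width: 0.333
```

Emit:
apply_moves([
  {"dx": 0,"dy": 0,"dz": 0.03,"wx": 0,"wy": 0,"wz": 0,"jaw": 0},
  {"dx": 0,"dy": 0,"dz": 0.03,"wx": 0,"wy": 0,"wz": 0,"jaw": 0},
  {"dx": 0,"dy": 0,"dz": 0,"wx": 0,"wy": 0,"wz": 0,"jaw": 0},
])

```text
time: 12.05
tool_pos: [0.4948, -0.1618, 0.1349]
tcp_rot: [-1.184, -2.91, 0.0]
wrist_force: [-0.8, -0.3, -5.0]
width: 0.332
```

Emit:
apply_moves([
  {"dx": 0,"dy": 0,"dz": 0.03,"wx": 0,"wy": 0,"wz": 0,"jaw": 0},
  {"dx": 0,"dy": 0,"dz": 0,"wx": 0,"wy": 0,"wz": 0,"jaw": 0},
])

```text
time: 12.25
tool_pos: [0.4948, -0.1618, 0.134]
tcp_rot: [-1.184, -2.91, -0.0]
wrist_force: [-0.8, -1.1, -5.4]
width: 0.333
```

Emit:
apply_moves([
  {"dx": 0,"dy": 0,"dz": 0.03,"wx": 0,"wy": 0,"wz": 0,"jaw": 0},
  {"dx": 0,"dy": 0,"dz": 0,"wx": 0,"wy": 0,"wz": 0,"jaw": 0},
])

```text
time: 12.45
tool_pos: [0.4948, -0.1618, 0.133]
tcp_rot: [-1.184, -2.91, -0.0]
wrist_force: [-0.1, 0.2, -5.5]
width: 0.337
```

Emit:
apply_moves([
  {"dx": 0,"dy": 0,"dz": 0.03,"wx": 0,"wy": 0,"wz": 0,"jaw": 0},
  {"dx": 0,"dy": 0,"dz": 0,"wx": 0,"wy": 0,"wz": 0,"jaw": 0},
])

```text
time: 12.65
tool_pos: [0.4948, -0.1618, 0.1322]
tcp_rot: [-1.184, -2.91, -0.0]
wrist_force: [-0.3, 1.1, -5.1]
width: 0.338
```

Emit:
apply_moves([
  {"dx": 0,"dy": 0,"dz": 0.03,"wx": 0,"wy": 0,"wz": 0,"jaw": 0},
  {"dx": 0,"dy": 0,"dz": 0,"wx": 0,"wy": 0,"wz": 0,"jaw": 0},
])

```text
time: 12.85
tool_pos: [0.4948, -0.1618, 0.1312]
tcp_rot: [-1.184, -2.91, -0.0]
wrist_force: [0.1, 0.2, -5.8]
width: 0.334
```

Emit:
apply_moves([
  {"dx": 0,"dy": 0,"dz": 0.03,"wx": 0,"wy": 0,"wz": 0,"jaw": 0},
  {"dx": 0,"dy": 0,"dz": 0,"wx": 0,"wy": 0,"wz": 0,"jaw": 0},
])

```text
time: 13.05
tool_pos: [0.4949, -0.1618, 0.1304]
tcp_rot: [1.185, 2.91, 0.0]
wrist_force: [0.1, -0.1, -5.0]
width: 0.334
```

Emit:
apply_moves([
  {"dx": 0,"dy": 0,"dz": 0.03,"wx": 0,"wy": 0,"wz": 0,"jaw": 0},
  {"dx": 0,"dy": 0,"dz": 0,"wx": 0,"wy": 0,"wz": 0,"jaw": 0},
])

```text
time: 13.25
tool_pos: [0.4951, -0.1619, 0.1298]
tcp_rot: [1.184, 2.909, 0.0]
wrist_force: [0.8, 0.8, -4.1]
width: 0.331
```

Emit:
apply_moves([
  {"dx": 0,"dy": 0,"dz": 0.03,"wx": 0,"wy": 0,"wz": 0,"jaw": 0},
  {"dx": 0,"dy": 0,"dz": 0,"wx": 0,"wy": 0,"wz": 0,"jaw": 0},
])

```text
time: 13.45
tool_pos: [0.4952, -0.1619, 0.1291]
tcp_rot: [1.184, 2.909, 0.0]
wrist_force: [0.3, 0.8, -1.3]
width: 0.337
```

Run:
```python
from workcell import bot,cams
from cyl import *
c=cams.read_camera('scene');np.savez('scene5.npz',**c);cv2.imwrite('pics/scene5.png',cv2.resize(c['color'][220:420,255:400],None,fx=3,fy=3,interpolation=cv2.INTER_CUBIC)[:,:,::-1])
s=bot.read_state();print(s['time'],s['tool_pos'],s['tcp_rot'],s['wrist_force'],s['torque'])
```

```text
13.5 [ 0.49518058 -0.16193606  0.12909291] [1.18429550e+00 2.90905705e+00 1.89245655e-04] [ 0.94175454  1.4693353  -1.50208271] [ 0.18500338 -0.00114329 -0.00743365]
```

View pics/scene5.png

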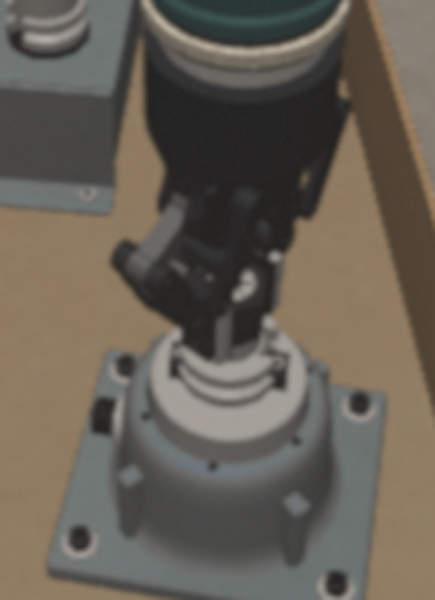

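Emit:
apply_moves([
  {"dx": 0,"dy": 0,"dz": 0.03,"wx": 0,"wy": 0,"wz": 0,"jaw": 0},
  {"dx": 0,"dy": 0,"dz": 0,"wx": 0,"wy": 0,"wz": 0,"jaw": 0},
])

```text
time: 13.7
tool_pos: [0.495, -0.1618, 0.1277]
tcp_rot: [1.185, 2.909, 0.0]
wrist_force: [0.2, 0.2, -2.7]
width: 0.335
```

Emit:
apply_moves([
  {"dx": 0,"dy": 0,"dz": 0.03,"wx": 0,"wy": 0,"wz": 0,"jaw": 0},
  {"dx": 0,"dy": 0,"dz": 0,"wx": 0,"wy": 0,"wz": 0,"jaw": 0},
])

```text
time: 13.9
tool_pos: [0.4947, -0.1616, 0.126]
tcp_rot: [-1.185, -2.909, -0.001]
wrist_force: [2.2, 0.9, -9.6]
width: 0.336
```

Emit:
apply_moves([
  {"dx": 0,"dy": 0,"dz": 0.03,"wx": 0,"wy": 0,"wz": 0,"jaw": 0},
  {"dx": 0,"dy": 0,"dz": 0,"wx": 0,"wy": 0,"wz": 0,"jaw": 0},
])

```text
time: 14.1
tool_pos: [0.4948, -0.1617, 0.1253]
tcp_rot: [-1.185, -2.909, -0.0]
wrist_force: [2.4, 0.1, -8.3]
width: 0.333
```

Emit:
apply_moves([
  {"dx": 0,"dy": 0,"dz": 0.03,"wx": 0,"wy": 0,"wz": 0,"jaw": 0},
  {"dx": 0,"dy": 0,"dz": 0,"wx": 0,"wy": 0,"wz": 0,"jaw": 0},
])

```text
time: 14.3
tool_pos: [0.4949, -0.1618, 0.125]
tcp_rot: [-1.185, -2.91, -0.0]
wrist_force: [2.4, 0.4, -7.2]
width: 0.339
```

Emit:
apply_moves([
  {"dx": 0,"dy": 0,"dz": 0.03,"wx": 0,"wy": 0,"wz": 0,"jaw": 0},
  {"dx": 0,"dy": 0,"dz": 0,"wx": 0,"wy": 0,"wz": 0,"jaw": 0},
])

```text
time: 14.5
tool_pos: [0.4951, -0.1619, 0.1248]
tcp_rot: [1.184, 2.909, 0.0]
wrist_force: [1.3, 1.8, -1.3]
width: 0.333
```

Emit:
apply_moves([
  {"dx": 0,"dy": 0,"dz": 0.03,"wx": 0,"wy": 0,"wz": 0,"jaw": 0},
  {"dx": 0,"dy": 0,"dz": 0,"wx": 0,"wy": 0,"wz": 0,"jaw": 0},
])

```text
time: 14.7
tool_pos: [0.4952, -0.1619, 0.1248]
tcp_rot: [1.184, 2.909, 0.0]
wrist_force: [-0.4, 3.6, 5.3]
width: 0.333
```

Emit:
apply_moves([
  {"dx": 0,"dy": 0,"dz": 0.03,"wx": 0,"wy": 0,"wz": 0,"jaw": 0},
  {"dx": 0,"dy": 0,"dz": 0,"wx": 0,"wy": 0,"wz": 0,"jaw": 0},
])

```text
time: 14.9
tool_pos: [0.4954, -0.162, 0.1248]
tcp_rot: [1.184, 2.909, 0.0]
wrist_force: [-4.0, 3.5, 10.2]
width: 0.333
```

Run:
```python
from workcell import bot,cams
from cyl import *
c=cams.read_camera('scene');np.savez('scene6.npz',**c);cv2.imwrite('pics/scene6.png',cv2.resize(c['color'][220:420,255:400],None,fx=3,fy=3,interpolation=cv2.INTER_CUBIC)[:,:,::-1])
s=bot.read_state();print(s['time'],s['tool_pos'],s['tcp_rot'],s['wrist_force'],s['torque'])
for f in('scene5.npz','scene6.npz'):
    P=cloud(load(f)).reshape(-1,3);d=P[:,:2]-[.4945,-.1618];r=np.hypot(*d.T)
    m=(r<.0225)&(r>.016)&(P[:,2]<.13)&(P[:,2]>.09); h=np.histogram(P[m,2],bins=np.arange(.09,.131,.002));print(h[0])
```

```text
14.95 [ 0.49542058 -0.16197877  0.12475286] [1.18389300e+00 2.90883014e+00 6.59722371e-05] [-3.27193027  3.6334511  10.63310324] [ 0.59695513  0.72699842 -0.04437489]
[ 0  8 38 14  3  7  4 16 51 37  6  7 13  5 15 65 67  0  0  0]
[ 0  2  3  5  6  7 39 38 19 10 10  9 21 85 43  0  0  1  2  5]
```

View pics/scene6.png

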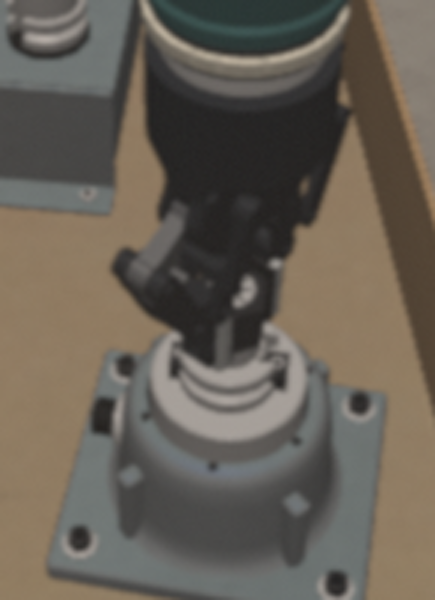

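Emit:
apply_moves([
  {"dx": 0,"dy": 0,"dz": -0.06,"wx": 0,"wy": 0,"wz": 0,"jaw": 0},
  {"dx": 0,"dy": 0,"dz": 0,"wx": 0,"wy": 0,"wz": 0,"jaw": 0.4},
  {"dx": 0,"dy": 0,"dz": 0,"wx": 0,"wy": 0,"wz": 0,"jaw": 0.6},
  {"dx": 0,"dy": 0,"dz": 0,"wx": 0,"wy": 0,"wz": 0,"jaw": 0.8},
  {"dx": 0,"dy": 0,"dz": 0,"wx": 0,"wy": 0,"wz": 0,"jaw": 1},
])

```text
time: 15.45
tool_pos: [0.4949, -0.1621, 0.1242]
tcp_rot: [1.185, 2.91, -0.0]
wrist_force: [0.1, 0.4, 0.4]
width: 0.894
```

Emit:
apply_moves([
  {"dx": 0,"dy": 0,"dz": 0,"wx": 0,"wy": 0,"wz": 0,"jaw": 1},
  {"dx": 0,"dy": 0,"dz": 0,"wx": 0,"wy": 0,"wz": 0,"jaw": 1},
  {"dx": 0,"dy": 0,"dz": 0,"wx": 0,"wy": 0,"wz": 0,"jaw": 1},
])

```text
time: 15.75
tool_pos: [0.4948, -0.1619, 0.1241]
tcp_rot: [-1.185, -2.91, 0.0]
wrist_force: [0.5, 0.9, -1.0]
width: 0.999
```

Released cleanly; retreat up, then aside so both cameras see.

Emit:
apply_moves([
  {"dx": 0,"dy": 0,"dz": -0.4,"wx": 0,"wy": 0,"wz": 0,"jaw": 1},
  {"dx": 0,"dy": 0,"dz": -0.8,"wx": 0,"wy": 0,"wz": 0,"jaw": 1},
  {"dx": 0,"dy": 0,"dz": -1,"wx": 0,"wy": 0,"wz": 0,"jaw": 1},
  {"dx": 0,"dy": 0,"dz": -1,"wx": 0,"wy": 0,"wz": 0,"jaw": 1},
  {"dx": 0,"dy": 0,"dz": -1,"wx": 0,"wy": 0,"wz": 0,"jaw": 1},
])

```text
time: 16.25
tool_pos: [0.4949, -0.1618, 0.2524]
tcp_rot: [1.184, 2.909, -0.0]
wrist_force: [0.8, 0.0, -0.0]
width: 1.0
```

Emit:
apply_moves([
  {"dx": 0.6,"dy": 0.8,"dz": 0,"wx": 0,"wy": 0,"wz": 0,"jaw": 1},
  {"dx": 0.8,"dy": 0.9,"dz": 0,"wx": 0,"wy": 0,"wz": 0,"jaw": 1},
  {"dx": 0.8,"dy": 0.9,"dz": 0,"wx": 0,"wy": 0,"wz": 0,"jaw": 1},
  {"dx": 0.8,"dy": 0.9,"dz": 0,"wx": 0,"wy": 0,"wz": 0,"jaw": 1},
  {"dx": 0.5,"dy": 0.5,"dz": 0,"wx": 0,"wy": 0,"wz": 0,"jaw": 1},
])

```text
time: 16.75
tool_pos: [0.5036, -0.0004, 0.2514]
tcp_rot: [1.182, 2.91, 0.002]
wrist_force: [0.1, -0.3, 0.1]
width: 0.998
```

Emit:
apply_moves([
  {"dx": 0,"dy": 0,"dz": 0,"wx": 0,"wy": 0,"wz": 0,"jaw": 1},
  {"dx": 0,"dy": 0,"dz": 0,"wx": 0,"wy": 0,"wz": 0,"jaw": 1},
])

```text
time: 16.95
tool_pos: [0.5037, -0.0025, 0.251]
tcp_rot: [1.182, 2.91, -0.0]
wrist_force: [0.2, 0.6, 0.0]
width: 1.0
```

Run:
```python
from workcell import bot,cams
from h import *
s=bot.read_state();print(s['time'],s['tool_pos'],s['wrist_force'])
o=[]
for n in('scene','top'):
    c=cams.read_camera(n);np.savez(f'{n}7.npz',**c)
    cv2.imwrite(f'pics/{n}7.png',c['color'][:,:,::-1])
    P=cloud(c).reshape(-1,3);d=P[:,:2]-[.4945,-.1618];r=np.hypot(*d.T)
    for lab,k in(('nut',(r<.021)&(P[:,2]>.147)&(P[:,2]<.17)),('nutflat',(r<.012)&(P[:,2]>.147)&(P[:,2]<.17)),('flangetop',(r<.023)&(r>.0175)&(P[:,2]<.125)&(P[:,2]>.112)),('face',(r<.034)&(r>.028)&(P[:,2]<.1)&(P[:,2]>.088))):
        p=P[k]
        if len(p):
            e=cv2.minEnclosingCircle(p[:,:2].astype(np.float32));print(n,lab,len(p),np.round(e[0],4),round(e[1],4),'z',np.median(p[:,2]).round(4))
```

```text
16.95 [ 0.50369291 -0.00253272  0.25099075] [0.17985026 0.63481773 0.0026096 ]
scene nut 446 [ 0.4943 -0.1628] 0.0172 z 0.1554
scene nutflat 204 [ 0.4944 -0.1618] 0.012 z 0.156
scene flangetop 202 [ 0.4945 -0.1624] 0.0229 z 0.1169
scene face 373 [ 0.4945 -0.1618] 0.0341 z 0.0956
top nut 126 [ 0.4924 -0.1645] 0.0154 z 0.1561
top nutflat 75 [ 0.4941 -0.1627] 0.0115 z 0.1566
top flangetop 22 [ 0.484  -0.1784] 0.008 z 0.1177
top face 91 [ 0.4944 -0.1617] 0.0341 z 0.0957
```

View pics/scene7.png

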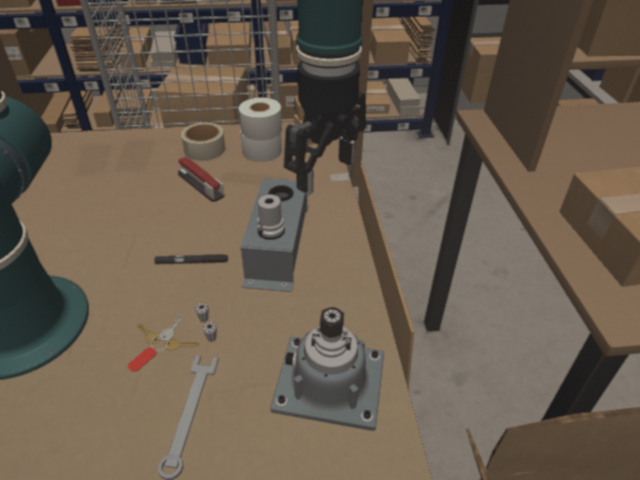

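```bash
python3 -c "
from workcell import job
print(job.finish_job())"
```

```text
the job is handed in; nothing more can be done
None
```

The collet chuck is loaded in the spindle and fully home. I handed the job in at about 17 s of the 58 s allowed.

- **Grasp and alignment:** I gripped the chuck by the nut flats and lifted it clear of the other holder. The dogs showed at about −14° in both camera images, so I turned the chuck's slots to that angle before lowering it. The slots dropped over the dogs on the way down with no contact force, so no searching turn was needed.
- **Pressing in:** I went down in 1 mm steps. The balls engaged with about 4 N, then the stud snapped past them. The arm then stopped against a hard seat, with the reading at about +10 N (roughly 15 N of push) once home. The chuck was released with almost no load. Forces were read only at the end of each call, so a brief higher peak between readings would not show.

**Last checks:**

| Check | Measured | Requirement |
|---|---|---|
| Nut centre above spindle face | about 47 mm, in both cameras | 44 to 49 mm |
| Flange top above face | 21 to 22 mm | 22 mm when seated |
| Axis offset, scene camera | about 0.5 mm | under 3 mm |
| Wrist force with the gripper clear | about 0 N | robot touching nothing |

- **One disagreement:** the top camera saw the flange only partly, and its outline fits for the nut and flange came out off-centre. I relied on the scene camera for the axis.
- **Not measured:** I did not work out the seated chuck's tilt separately; it looks upright in the last picture. The other holder shows at the same place in the picture as at the start.

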